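# Open the purge valve by a true eighth of a turn

### The job

Open the purge valve, the one with the round handwheel, until its stem has really turned an eighth of a turn (45 degrees) anticlockwise seen from above, starting from shut. The handwheel is loose on its stem: take up the slack first and count only from where the pointer under the wheel starts to move, then let go of the wheel. Work the wheel only; do not touch the pointer, and leave the valve with the bar handle alone.

Things in the scene. Friction and masses are not known exactly. Their poses are not given: they have to be found in the camera images.
- wheel_center (a point): Centre of the purge valve's grey round handwheel, 135 mm above the bench: 60 mm across, rim 10 mm thick (5 each side of this point), ribs on a closed web, hub to 13 mm above. Turns on a vertical axis; grip across the rim from above at any yaw. Anticlockwise, the first 15 to 36 degrees (varies) are free play; then the stem turns too (0.25 N m). Under 82 degrees in all. Stays where left.
- stem (a joint): Angle of the purge valve's stem, rad: 0 = shut (every start), growing anticlockwise from above, stop at 1.4. An eighth of a turn is 0.785. It does not change while the wheel only runs through its slack.
- bar_end (a point): Top of one end of the grey straight bar handle (80 mm long, 14 wide, 12 thick, top 130 mm above the bench) of the other valve, 35 mm from its axis. Bystander, turns easily. The valves are bolted down, their axes at least 200 mm apart; they may stand either way round.
- pointer_tip (a point): Top of the tip of the thin black pointer fixed on the stem, 85 mm from the axis and 47 mm below the wheel's centre; its x axis runs along the pointer (6 mm wide, 4 thick). It sweeps a white fan-shaped plate with black ticks every 15 degrees; the two long ticks are shut (0) and 45 degrees open. For reading only.
Mind the look-alikes: they are no part of the job. What is shaped like the part that bears wheel_center but blue, green or red is not meant.

How it is judged:
At the end, for the whole second after the job is handed in: The stem, read by the pointer, stands 45 degrees open from shut, within 10 degrees either way (0.611 to 0.96 rad), and is at rest with the wheel let go (value of joint stem between 0.611 and 0.96 rad and velocity of joint stem between -0.05 and 0.05 rad/s); the robot touches nothing.
It fails at once if the pointer is touched with more than 1.5 N (contact force between stem_c0 and anything else above 1.5 N).
It fails at once if the bar handle of the other valve is moved (its end by more than 12 mm) (distance of bar_end from where it was at the start of the episode above 0.012 m).
It also fails if it takes over 32 s, if anything falls off the work surface, if the arm or the gripper's body presses on something with over 40 N, if the wrist force passes 120 N, or if a joint passes its speed limit or range.

### The arm

A 6-joint arm with a two-finger parallel gripper is mounted at the origin on the work surface. World frame = base frame: x ahead of the robot, y to its left, z up, the work surface at z = 0. Lengths are in m, angles in rad, forces in N, time in s.
With the tool pointing down it reaches from about 0.25 to 0.775 m from the base axis. Payload 4 kg.
Tool frame: the origin (TCP) lies midway between the tips of the shut fingers; the grasp point (between the pads) lies 19 mm behind it; z points along the fingers, x is the direction in which the jaws open and shut, and the axes are right-handed (so a half turn about z gives the same grasp; the last joint's range is limited). The gripper opens to 94 mm and grips with 3 to 60 N. Pads are 16 mm wide; open, the fingers measure 119 mm over their backs; the gripper's body (75 mm by 177 mm) begins 78 mm behind the grasp point.
Start: joints at [-1.322, 0.087, 1.371, -0, 1.684, -0.103], TCP at [0.19, -0.516, 0.206] pointing down, gripper open.
Joint ranges: [-3.1, 3.1], [-0.76, 2.03], [0.27, 2.55], [-1.08, 4.22], [0.17, 2.65], [-2.57, 2.57]. Speed limits (rad/s): [2.79, 2.79, 3.14, 3.14, 3.14, 3.14].

### API

Orientations are given as a rotation vector (axis times angle).
In Python, from plant import arm gives the robot as it stands.
- The arm moves only by the tool apply_moves, never from a script. Its argument "commands" is a list that holds one entry, the list of rows, each a list of 7 numbers: the shift along the tool's x, y, z in m, then the turn, a rotation vector about the tool's x, y, z in rad, then the opening in per cent of the stroke, from 0 (shut) to 100 (fully open). A call has 1 to 5 rows; each row is the pose to reach, as a shift and turn from the pose commanded when the call began, along the tool's axes at that moment; what a row does not reach only later rows make up. A row lasts 1/10 s, in which the tool goes at most 50 mm and 8.59 degrees, less where a joint would pass 70% of its speed; a pose out of reach is approached as far as the arm can. A call with a gripper value outside its range is refused whole. The fingers move at their own pace and stop on an object; "newtons" is the grip in N (left out, the last holds). Time passes only in rows, so rows that repeat a pose let the fingers close. It gives the time, the measured TCP pose, the force and the opening at its end, in the units of the state.
- arm.get_state(): the state, without advancing time (a new reading comes with each control period).
- arm.camera(name): name is "scene" or "top"; returns the picture (384x512x3 uint8, blue, green, red); there is no depth.
- arm.calibration(name): a dict with "intrinsics" (3x3 intrinsics, pixels), "dist" ([k1, k2, p1, p2, k3] as OpenCV has them; the pictures are not rectified), "R" (3x3) and "t" (3): a world point X has camera coordinates R X + t. Camera axes: x right, y down, z forward; pixel columns grow to the right and rows downward; lengths in m; the calibration is good to about 2 mm. A picture is of the moment at which its call begins. calibration takes no time and is no camera call.
- arm.job_done(): hands the job in, once; it reports no verdict.
Trained networks look in the newest picture that a camera, given by its name, has taken for a name from the list of things; names that differ only in an ending like _2 or _b are one class to them, and where a whole thing is asked for, a point or a joint stands for the part that bears it (a point fixed in the world has none). Each returns a list of dicts, best first, with "score" (0 to 1); they miss things now and then, are a little off and sometimes report something else, mostly with a low value. They report only what shows in the picture. A call takes as long as a camera call. They do not tell look-alikes from the thing itself.
- arm.look_for(camera, query): "box" ([centre column, centre row, width, height] in pixels, round what is visible of it).
- arm.spot_point(camera, query): "location" ([row, column] in pixels: a listed point, or the origin of a listed thing).
The state is a dict: "clock": time; "q": joint angles; "dq": joint speeds; "joint_torque": joint torques, N m; "position": TCP position; "eef_rot": TCP orientation; "contact_force": force on the tool from outside, world axes, zero at the start; "ft_torque": the same for the moment, N m; "opening": finger opening in m.
Only numpy, scipy, OpenCV 4.12 (cv2) and the standard library are available. Lean on these libraries where they do the work, as an engineer would, in place of code of your own. Each camera call takes 0.05 s, during which the arm holds its last target. There are 200 camera calls.

## Working session

There is one attempt and no reset: what is moved stays moved. The work goes in short steps, Python scripts to look and compute and a tool call to move; the robot and the scene stay as the last step left them, time stands still between calls to the robot, and variables do not carry over. Pictures are saved under pics/ and viewed, about 8 in all and at most 12, crops included, and the job is handed in when it is done.

Besides the shell and the picture viewer there is one more tool, called after "Call:" as a command line: name --argument value ..., lists and objects as JSON in quotes. apply_moves: Moves the arm, as the interface text tells. Its arguments: {"type":"object","properties":{"commands":{"type":"array","items":{"type":"array","items":{"type":"array","items":{"type":"number"}}}},"newtons":{"type":"number"}},"required":["commands"]}

```bash
ls; mkdir -p pics; python3 - <<'E'
from plant import arm
import cv2,numpy as np
for c in("scene","top"):
    im=arm.camera(c); cv2.imwrite(f"pics/{c}0.png",im)
    for q in("wheel_center","pointer_tip","bar_end"):
        print(c,q,[(np.round(d["location"],1).tolist(),round(d["score"],2)) for d in arm.spot_point(c,q)])
a=cv2.imread("pics/scene0.png");b=cv2.imread("pics/top0.png")
cv2.imwrite("pics/both0.png",cv2.resize(np.vstack([a,b]),(400*1,600)))
for c in("scene","top"):
    k=arm.calibration(c);print(c,{n:np.round(v,3).tolist() for n,v in k.items()})
s=arm.get_state();print({k:np.round(v,3).tolist() for k,v in s.items()})
E
```

```text
pics
scene wheel_center [([210.8, 340.0], 0.89), ([148.1, 355.4], 0.55), ([136.4, 229.9], 0.54)]
scene pointer_tip [([248.8, 358.8], 0.83), ([201.5, 292.0], 0.65), ([169.2, 239.0], 0.63), ([177.1, 366.9], 0.58)]
scene bar_end [([226.5, 204.8], 0.88)]
top wheel_center [([267.6, 216.6], 0.83), ([173.3, 141.7], 0.73), ([198.8, 223.0], 0.66), ([128.2, 224.5], 0.65)]
top pointer_tip [([245.0, 235.8], 0.7), ([106.6, 233.7], 0.69), ([152.0, 164.4], 0.69), ([174.9, 230.1], 0.68)]
top bar_end [([194.1, 315.6], 0.45)]
scene {'intrinsics': [[407.99, 0.0, 256.441], [0.0, 407.99, 197.293], [0.0, 0.0, 1.0]], 'dist': [0.017, 0.0, 0.0, 0.0, 0.0], 'R': [[0.69, 0.724, 0.021], [0.502, -0.458, -0.734], [-0.522, 0.517, -0.679]], 't': [-0.433, -0.128, 1.346]}
top {'intrinsics': [[370.285, 0.0, 259.223], [0.0, 370.285, 196.784], [0.0, 0.0, 1.0]], 'dist': [-0.06, 0.0, 0.0, 0.0, 0.0], 'R': [[-0.008, -1.0, -0.001], [-0.995, 0.008, -0.104], [0.104, 0.0, -0.995]], 't': [0.103, 0.506, 1.183]}
{'clock': 0.4, 'q': [-1.322, 0.087, 1.371, 0.0, 1.684, -0.103], 'dq': [-0.001, -0.001, -0.003, 0.003, -0.0, -0.002], 'joint_torque': [-0.001, -33.951, -30.211, 0.072, 0.026, -0.0], 'position': [0.19, -0.516, 0.205], 'eef_rot': [-2.576, 1.798, 0.0], 'contact_force': [-0.745, -0.933, 0.486], 'ft_torque': [0.017, -0.071, -0.01], 'opening': 0.094}
```

View pics/top0.png

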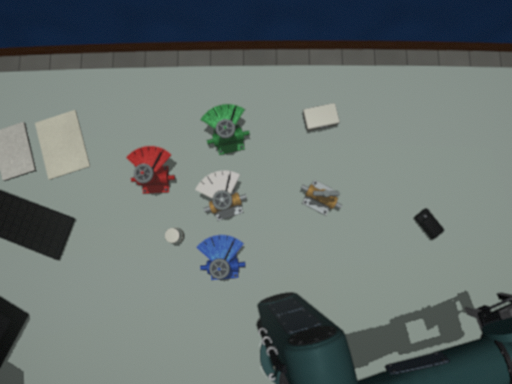

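View pics/scene0.png

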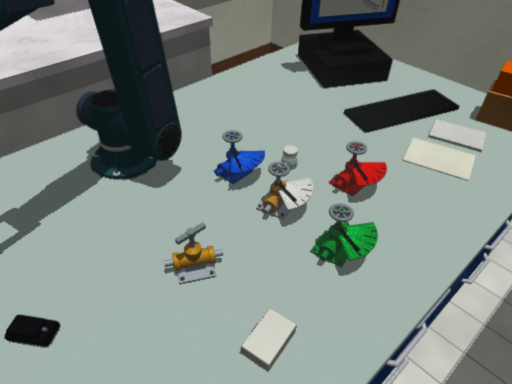

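White plate and brass body mark the wanted wheel: top (222,199), scene (279,169). The look-alikes in top are blue (219,268), red (143,173) and green (226,128). The bar valve is at top (320,196).

```bash
cat > h.py <<'E'
from plant import arm
import cv2,numpy as np
from scipy.optimize import least_squares
def cal(c):
    k=arm.calibration(c);return [np.array(k[n],float) for n in("intrinsics","dist","R","t")]
def ray(c,uv):
    K,d,R,t=cal(c);n=cv2.undistortPoints(np.array([[uv]],float),K,d)[0,0]
    return -R.T@t, R.T@np.array([n[0],n[1],1])
def atz(c,uv,z):
    o,v=ray(c,uv);return o+v*(z-o[2])/v[2]
def proj(c,X):
    K,d,R,t=cal(c);return cv2.projectPoints(np.atleast_2d(X).astype(float),cv2.Rodrigues(R)[0],t,K,d)[0].reshape(-1,2)
def crop(c,im,uv,h,s,fn):
    u,v=map(int,np.round(uv));cv2.imwrite(fn,cv2.resize(im[v-h:v+h,u-h:u+h],None,fx=s,fy=s,interpolation=cv2.INTER_CUBIC))
E
python3 - <<'E'
from h import *
W={}
for c in("scene","top"):
    U=[];P=[]
    tgt=(279,169) if c=="scene" else (222,199)
    for i in range(4):
        im=arm.camera(c)
        for q,L in(("wheel_center",U),("pointer_tip",P)):
            for d in arm.spot_point(c,q):
                x=np.array(d["location"])[::-1]
                if np.hypot(*(x-tgt))<(20 if q[0]=="w" else 45): L.append(x);
    print(c,"wheel",np.round(U,1).tolist(),atz(c,np.median(U,0),.135) if U else "")
    print(c,"ptr",np.round(P,1).tolist(),[np.round(atz(c,p,.088),3).tolist() for p in P])
    w=np.array([tgt[0],tgt[1]+5]); crop(c,im,w,40,7,f"pics/{c}_c.png")
    print(proj(c,atz(c,tgt,.135)))
a=cv2.imread("pics/scene_c.png");b=cv2.imread("pics/top_c.png")
cv2.imwrite("pics/c1.png",cv2.resize(np.hstack([a,b]),(800,400)))
E
```

```text
scene wheel [[278.1, 169.7], [280.2, 169.6], [279.9, 169.2]] [0.49489224 0.2106013  0.135     ]
scene ptr [[238.0, 165.0], [295.6, 199.9], [292.7, 197.0], [237.7, 162.9], [291.8, 200.7], [240.4, 163.0], [238.8, 165.4], [294.2, 201.2]] [[0.359, 0.179, 0.088], [0.574, 0.193, 0.088], [0.561, 0.196, 0.088], [0.351, 0.185, 0.088], [0.569, 0.184, 0.088], [0.357, 0.191, 0.088], [0.362, 0.18, 0.088], [0.574, 0.187, 0.088]]
[[279. 169.]]
top wheel [[224.5, 203.5], [226.0, 203.4], [220.2, 199.9], [223.1, 200.3]] [0.48148874 0.20354161 0.135     ]
top ptr [[230.3, 173.7], [230.3, 173.6], [231.6, 174.9], [227.1, 171.7], [234.9, 241.8]] [[0.574, 0.188, 0.088], [0.574, 0.188, 0.088], [0.57, 0.184, 0.088], [0.58, 0.198, 0.088], [0.363, 0.174, 0.088]]
[[222. 199.]]
```

View pics/c1.png

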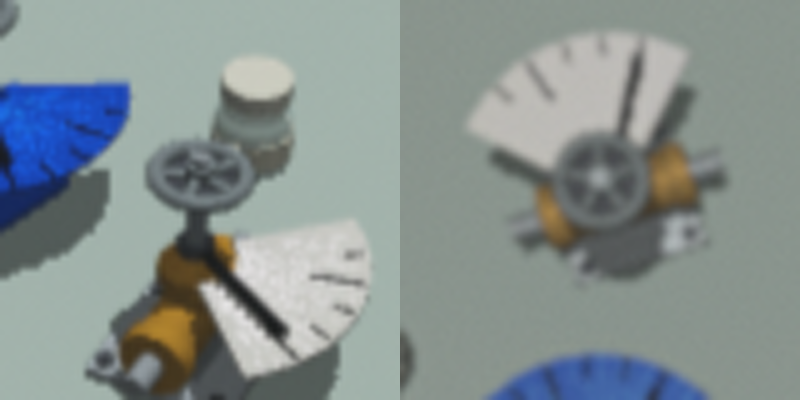

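The crop confirms it: grey wheel, white fan, brass body. The rim centre is about (221.4,199.1) in top and (278.5,168.5) in scene, and the pointer is at the right-hand long tick (shut).

```bash
cat >> h.py <<'E'
from scipy.spatial.transform import Rotation as Ro
def delta(target):
    s=arm.get_state();R=Ro.from_rotvec(s["eef_rot"]).as_matrix()
    return R.T@(np.array(target)-s["position"])
def st():
    s=arm.get_state();print({k:np.round(s[k],3).tolist() for k in("clock","q","position","eef_rot","contact_force","ft_torque","opening")})
E
python3 - <<'E'
from h import *
obs={"top":(221.4,199.1),"scene":(278.5,168.5)}
print([atz(c,u,.138) for c,u in obs.items()])
r=least_squares(lambda x:np.hstack([proj(c,x)[0]-u for c,u in obs.items()]),[.49,.207,.135]);print(r.x,r.fun)
r=least_squares(lambda x:np.hstack([proj(c,[*x,.138])[0]-u for c,u in obs.items()]),[.49,.207]);print(r.x,r.fun)
w=r.x;np.save("w.npy",w)
R=Ro.from_rotvec(arm.get_state()["eef_rot"]).as_matrix();print(R.round(3))
print(delta([*w,.21]), delta([*w,.118]))
E
```

```text
[array([0.48945329, 0.21038174, 0.138     ]), array([0.49152482, 0.20838294, 0.138     ])]
[0.48964333 0.21057808 0.13570367] [ 0.0135362   0.0121642   0.01653035 -0.00179374]
[0.49014998 0.20978048] [ 0.2032043  -0.23575467 -0.00540034 -0.45386274]
[[ 0.345 -0.939  0.   ]
 [-0.939 -0.345 -0.   ]
 [ 0.    -0.    -1.   ]]
[-0.57802674 -0.53243054 -0.00455635] [-0.57803548 -0.53242912  0.08744365]
```

Call:
apply_moves --commands '[[[-0.036,-0.033,-0.004,0,0,0,100],[-0.072,-0.066,-0.008,0,0,0,100],[-0.108,-0.1,-0.012,0,0,0,100],[-0.144,-0.133,-0.016,0,0,0,100],[-0.18,-0.166,-0.02,0,0,0,100]]]' --newtons 35

```text
clock: 2.1
position: [0.2837, -0.2884, 0.2257]
eef_rot: [2.575, -1.799, 0.001]
contact_force: [0.4, 0.3, 0.7]
opening: 0.0939
```

Call:
apply_moves --commands '[[[-0.036,-0.033,0,0,0,0,100],[-0.072,-0.066,0,0,0,0,100],[-0.108,-0.1,0,0,0,0,100],[-0.144,-0.133,0,0,0,0,100],[-0.18,-0.166,0,0,0,0,100]]]'

```text
clock: 2.6
position: [0.3775, -0.0621, 0.2259]
eef_rot: [-2.575, 1.799, -0.003]
contact_force: [0.2, 0.2, 0.1]
opening: 0.0941
```

Call:
apply_moves --commands '[[[-0.036,-0.033,0,0,0,0,100],[-0.072,-0.066,0,0,0,0,100],[-0.108,-0.1,0,0,0,0,100],[-0.144,-0.133,0,0,0,0,100],[-0.18,-0.166,0,0,0,0,100]]]'

```text
clock: 3.1
position: [0.4713, 0.1644, 0.2257]
eef_rot: [-2.576, 1.797, -0.001]
contact_force: [1.0, -0.5, 0.9]
opening: 0.0942
```

```bash
python3 - <<'E'
from h import *
st();w=np.load("w.npy");print(delta([*w,.2]),delta([*w,.118]))
E
```

```text
{'clock': 3.1, 'q': [0.222, -0.03, 1.451, -0.0, 1.72, 1.441], 'position': [0.471, 0.164, 0.226], 'eef_rot': [-2.576, 1.797, -0.001], 'contact_force': [0.975, -0.453, 0.91], 'ft_torque': [-0.036, -0.025, -0.029], 'opening': 0.094}
[-0.03609934 -0.03330924  0.02569533] [-0.03613957 -0.03324483  0.1076953 ]
```

Call:
apply_moves --commands '[[[-0.037,-0.033,0,0,0,0,100],[-0.037,-0.033,0.03,0,0,0,100],[-0.037,-0.033,0.05,0,0,0,100],[-0.037,-0.033,0.06,0,0,0,100],[-0.037,-0.033,0.06,0,0,0,100]]]'

```text
clock: 3.6
position: [0.4882, 0.2079, 0.1637]
eef_rot: [2.573, -1.797, -0.003]
contact_force: [-0.6, -0.1, 0.4]
opening: 0.0937
```

```bash
python3 - <<'E'
from h import *
st();w=np.load("w.npy");print(delta([*w,.118]))
s=arm.camera("scene");t=arm.camera("top")
crop("scene",s,(279,174),40,7,"pics/a.png");crop("top",t,(222,204),40,7,"pics/b.png")
cv2.imwrite("pics/c2.png",cv2.resize(np.hstack([cv2.imread("pics/a.png"),cv2.imread("pics/b.png")]),(800,400)))
E
```

```text
{'clock': 3.6, 'q': [0.296, 0.059, 1.484, -0.0, 1.603, 1.515], 'position': [0.488, 0.208, 0.164], 'eef_rot': [2.573, -1.797, -0.003], 'contact_force': [-0.593, -0.13, 0.438], 'ft_torque': [-0.035, -0.049, -0.042], 'opening': 0.094}
[-0.00104853 -0.00266223  0.0457041 ]
```

View pics/c2.png

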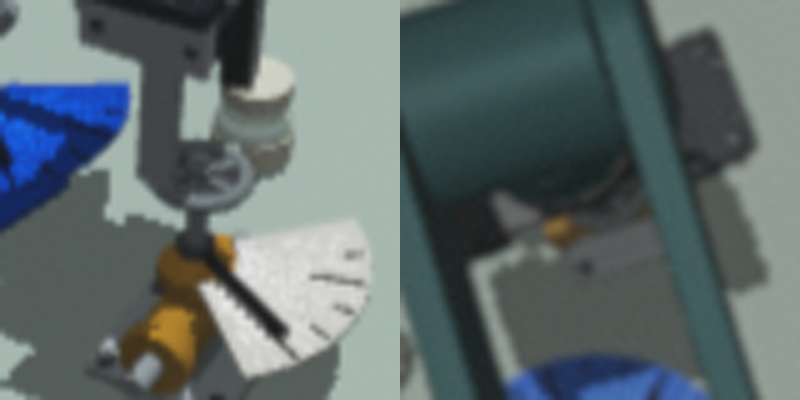

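The scene crop shows the pointer clearly, at the shut long tick, with the wheel centred between the open fingers. The top view is blocked by the arm.

Call:
apply_moves --commands '[[[-0.001,-0.002,0.02,0,0,0,100],[-0.001,-0.002,0.044,0,0,0,100],[-0.001,-0.002,0.044,0,0,0,100]]]'

```text
clock: 4.0
position: [0.4894, 0.2091, 0.1198]
eef_rot: [2.573, -1.798, -0.004]
contact_force: [0.5, -0.2, -0.4]
opening: 0.0934
```

```bash
python3 - <<'E'
from h import *
st();w=np.load("w.npy");print(delta([*w,.118]))
E
```

```text
{'clock': 4.0, 'q': [0.297, 0.084, 1.545, -0.0, 1.516, 1.517], 'position': [0.489, 0.209, 0.12], 'eef_rot': [2.573, -1.798, -0.004], 'contact_force': [0.502, -0.18, -0.38], 'ft_torque': [0.012, -0.012, -0.017], 'opening': 0.093}
[-0.00036587 -0.00090424  0.00177825]
```

Call:
apply_moves --commands '[[[0,0,0,0,0,0,55],[0,0,0,0,0,0,55],[0,0,0,0,0,0,55],[0,0,0,0,0,0,55],[0,0,0,0,0,0,55]]]' --newtons 35

```text
clock: 4.5
position: [0.4908, 0.2115, 0.1225]
eef_rot: [-2.573, 1.796, 0.002]
contact_force: [-1.8, 3.4, 2.7]
opening: 0.059
```

Call:
apply_moves --commands '[[[0,0,0,0,0,-0.1,50],[0,0,0,0,0,-0.2,50],[0,0,0,0,0,-0.3,50],[0,0,0,0,0,-0.4,50],[0,0,0,0,0,-0.5,50]]]'

```text
clock: 5.0
position: [0.4903, 0.2121, 0.1225]
eef_rot: [-2.939, 1.097, 0.002]
contact_force: [-2.4, 4.7, 3.5]
opening: 0.059
```

```bash
cat >> h.py <<'E'
def look(fn):
    st();s=arm.camera("scene");crop("scene",s,(289,184),30,10,fn)
E
python3 -c "
from h import *
look('pics/d1.png')"
```

```text
{'clock': 5.0, 'q': [0.299, 0.082, 1.541, 0.004, 1.517, 1.014], 'position': [0.49, 0.212, 0.122], 'eef_rot': [-2.939, 1.097, 0.002], 'contact_force': [-2.4, 4.652, 3.453], 'ft_torque': [0.863, 0.443, -0.306], 'opening': 0.059}
```

View pics/d1.png

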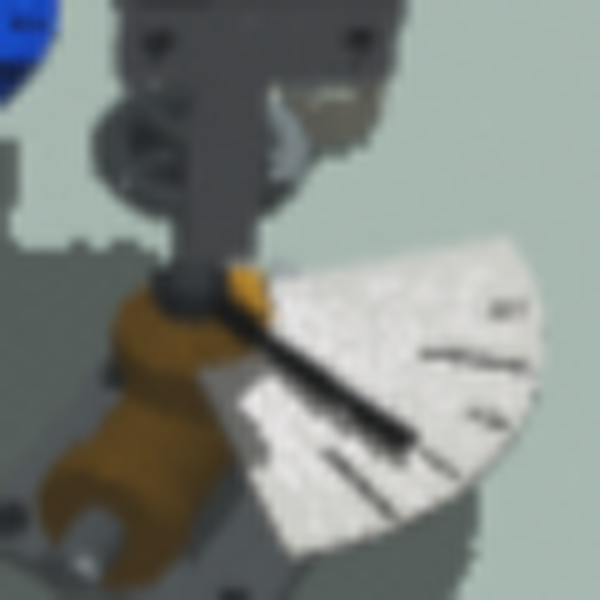

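The pointer has come off the shut tick and is at about the 15° tick, with its tip near scene pixel (299.7,197.3). I'll measure the angle.

```bash
cat >> h.py <<'E'
def ang(uv,z=.088,c=(.490,.210)):
    p=atz("scene",uv,z)[:2]-c;return round(float(np.degrees(np.arctan2(p[1],p[0]))),1),round(float(np.hypot(*p)),4)
E
python3 - <<'E'
from h import *
print("start",ang((294.9,199.5)),"now",ang((299.5,197.2)))
# ticks (plate z guess .083): long shut, 15, 30, long 45, 60
o=np.array([258.5,153.5])
for t in((360,485),(440,462),(488,417),(475,358),(507,310)): print(ang(o+np.array(t)/10,.08))
E
```

```text
start (-11.8, 0.083) now (-0.8, 0.0835)
(-12.5, 0.0838)
(2.8, 0.0904)
(17.6, 0.0914)
(32.3, 0.0812)
(46.8, 0.0896)
```

Shut reads about -12.3° and the pointer is now at -0.8°, so the stem is about 11.5° open. About 33.5° remain (0.585 rad).

Call:
apply_moves --commands '[[[0,0,0,0,0,-0.12,50],[0,0,0,0,0,-0.24,50],[0,0,0,0,0,-0.36,50],[0,0,0,0,0,-0.48,50],[0,0,0,0,0,-0.585,50]]]'

```text
clock: 5.55
position: [0.4895, 0.2124, 0.1225]
eef_rot: [-3.13, 0.202, 0.003]
contact_force: [-4.8, 5.7, 4.3]
opening: 0.059
```

Call:
apply_moves --commands '[[[0,0,0,0,0,0,50],[0,0,0,0,0,0,50]]]'

```text
clock: 5.75
position: [0.4895, 0.2125, 0.1225]
eef_rot: [-3.13, 0.207, 0.003]
contact_force: [-4.1, 5.8, 4.0]
opening: 0.0594
```

```bash
python3 -c "
from h import *
look('pics/d2.png')"
```

```text
{'clock': 5.75, 'q': [0.3, 0.082, 1.542, 0.005, 1.518, 0.432], 'position': [0.49, 0.212, 0.122], 'eef_rot': [-3.13, 0.207, 0.003], 'contact_force': [-4.11, 5.772, 4.008], 'ft_torque': [0.985, 0.669, 0.017], 'opening': 0.059}
```

View pics/d2.png

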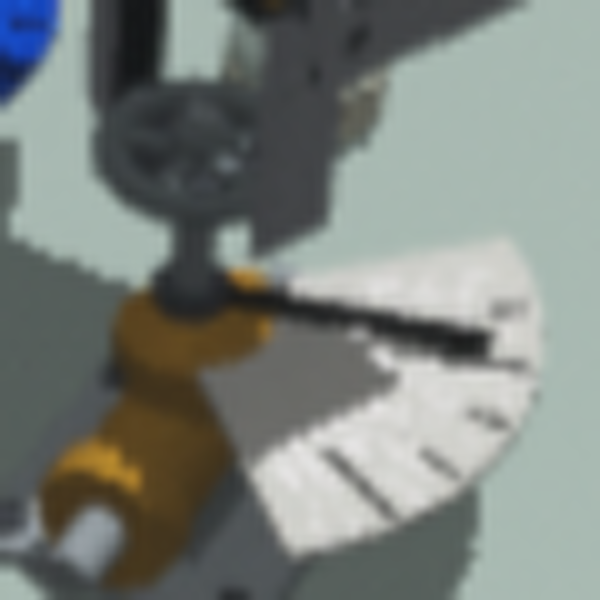

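The pointer now lies over the 45° long tick, with its tip near (307.5,187.8). Next I open the jaws without moving and rise straight up.

```bash
python3 -c "
from h import *
print(ang((307.5,187.8)))"
```

```text
(31.0, 0.0849)
```

Call:
apply_moves --commands '[[[0,0,0,0,0,0,100],[0,0,0,0,0,0,100],[0,0,0,0,0,0,100],[0,0,0,0,0,0,100],[0,0,0,0,0,0,100]]]'

```text
clock: 6.3
position: [0.4908, 0.2097, 0.1213]
eef_rot: [3.134, -0.211, -0.0]
contact_force: [0.4, -0.0, -0.3]
opening: 0.0931
```

Call:
apply_moves --commands '[[[0,0,-0.02,0,0,0,100],[0,0,-0.05,0,0,0,100],[0,0,-0.08,0,0,0,100],[0,0,-0.1,0,0,0,100],[0,0,-0.1,0,0,0,100]]]'

```text
clock: 6.8
position: [0.4925, 0.2103, 0.2253]
eef_rot: [-3.132, 0.21, -0.011]
contact_force: [-0.6, -0.3, -0.6]
opening: 0.094
```

```bash
python3 -c "
from h import *
look('pics/d3.png')"
```

```text
{'clock': 6.8, 'q': [0.298, 0.046, 1.375, -0.0, 1.713, 0.432], 'position': [0.492, 0.21, 0.225], 'eef_rot': [-3.132, 0.21, -0.011], 'contact_force': [-0.633, -0.269, -0.586], 'ft_torque': [-0.078, -0.1, 0.043], 'opening': 0.094}
```

View pics/d3.png

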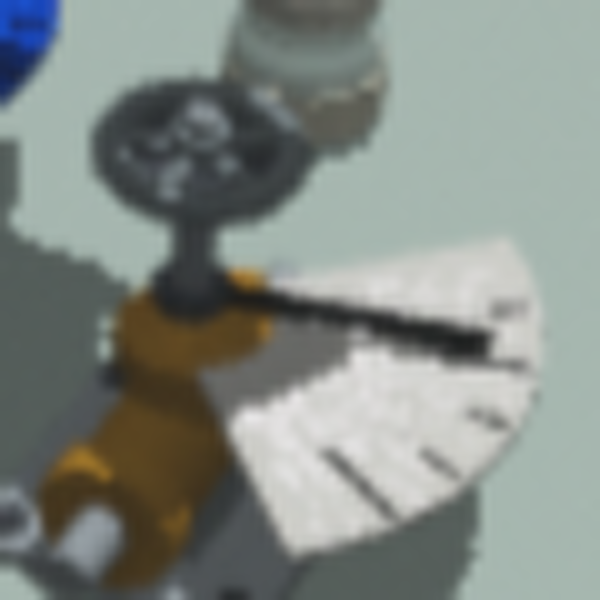

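After release the pointer hasn't moved: tip at (307.5,187.8), 31.0° against shut at about -12°, so about 43° open. The gripper is clear and still, so I'll hand in.

Call:
apply_moves --commands '[[[0,0,0,0,0,0,100],[0,0,0,0,0,0,100]]]'

```text
clock: 7.05
position: [0.4898, 0.2096, 0.2193]
eef_rot: [3.133, -0.21, -0.005]
contact_force: [-0.1, 0.0, -0.4]
opening: 0.0938
```

```bash
python3 -c "
from h import *
st();print(arm.job_done())"
```

```text
{'clock': 7.05, 'q': [0.298, 0.05, 1.384, -0.0, 1.712, 0.432], 'position': [0.49, 0.21, 0.219], 'eef_rot': [3.133, -0.21, -0.005], 'contact_force': [-0.054, 0.028, -0.433], 'ft_torque': [0.041, -0.04, -0.044], 'opening': 0.094}
the job is handed in; nothing more can be done
None
```

The purge valve is open by about 43° of true stem turn, within the 35–55° allowed, and the job was handed in at 7.05 s. I gripped the grey wheel (the one with the white fan plate) across its rim and turned it 62° anticlockwise in all. About 17° of that was slack.

- **Pointer:** after I let go and rose about 10 cm, the scene camera showed it on the 45° long tick. Its measured angle was 31.0°, against about -12° when shut, and it did not move on release.
- **Contact:** the last force reading was about 0.4 N, which is sensor noise, so the robot is touching nothing.
- **Disagreements:** none of note. The two camera fixes on the wheel centre agreed to about 3 mm. The grip carried a side load of a few newtons, which vanished on release.
- **Not checked:** I took no final picture of the bar handle. The fingers crossed at about 0.22 m height and stayed well clear of it.

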